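# Load the tube rocker and set its stroke

### The arm

A 6-joint arm with a two-finger parallel gripper is mounted at the origin on a cart in front of the work surface, level with it; the furniture and walls round the work are solid. World frame = base frame: x ahead of the robot, y to its left, z up, the work surface at z = 0. Lengths are in mm, angles in rad, forces in N, time in s.
With the tool pointing down it reaches from about 375 to 900 mm from the base axis. Payload 3.1 kg.
Tool frame: the origin (TCP) lies where the fingers leave the gripper's body, on its centre line; the fingertips stand 70 mm ahead of it and the grasp point (between the pads) lies 51 mm ahead of it; z points along the fingers, y is the line along which they close (so a half turn about z gives the same grasp; the last joint's range is limited). The gripper opens to 87 mm and grips with 3 to 60 N. Pads are 19 mm wide; open, the fingers measure 117 mm over their backs; the gripper's body (75 mm by 190 mm) begins 51 mm behind the grasp point.
Start: joints at [-1.482, 0.527, 1.433, -0, 1.181, -0.178], TCP at [164.803, -602.858, 292.248] pointing down, gripper open.
Joint ranges: [-3.08, 3.08], [-0.75, 2.2], [0.22, 2.44], [-1.43, 4.57], [0, 2.65], [-2.85, 2.85]. Speed limits (rad/s): [2.79, 2.79, 3.14, 3.14, 3.14, 3.14].

### API

Orientations are given as a unit quaternion [w, x, y, z].
In Python, from station import telemetry, viewer, arm gives the robot as it stands.
- The arm moves only by the tool apply_moves, never from a script. Its argument "plan" is text: rows parted by semicolons, each of 4 numbers parted by spaces: the shift along the tool's x, y, z in units of 25 mm (1.0 is 25 mm), then the turn about the tool's z in units of 6 degrees (1.0 is 6 degrees). A call has 1 to 12 rows; each row is the pose to reach, as a shift and turn from the pose commanded when the call began, along the tool's axes at that moment; what a row does not reach only later rows make up. A row lasts 1/8 s, in which the tool goes at most 62.5 mm and 10.7 degrees, less where a joint would pass 70% of its speed; a pose out of reach is approached as far as the arm can. A call with a gripper value outside its range is refused whole. "hand" is the closure, from 0 (fully open) to 1 (shut), set as the call begins (left out, the last holds). The fingers move at their own pace and stop on an object; "grip_force" is the grip in N (left out, the last holds). Time passes only in rows, so rows that repeat a pose let the fingers close. It gives the time, the measured TCP pose, the force, the opening and the grip force at its end, in the units of the state.
- telemetry.observe(): the state, without advancing time (a new reading comes with each control period).
- viewer.grab_frame(name): name is "side" or "top" or "wrist"; returns a dict with "image" (480x640x3 uint8, red, green, blue), "K" (3x3 intrinsics, pixels), "k1" (the pictures are not rectified: a ray, as slopes to the right and down, at radius r is drawn at 1 + k1 r^2 times it, then the intrinsics apply), "rvec" (rotation vector, rad) and "tvec" (3), from world to camera coordinates, as OpenCV has them; the wrist camera has in their place "tool_from_camera" (4x4, takes a point from camera to tool coordinates, whose origin is the TCP and whose axes are the flange's). Camera axes: x right, y down, z forward; pixel columns grow to the right and rows downward; lengths in mm; the calibration is good to about 2 mm. A picture is of the moment at which its call begins: read the wrist's pose just before it. There is no depth.
- arm.sign_off(): hands the job in; it is judged then, once.
The state is a dict: "t": time; "joints": joint angles; "joint_vel": joint speeds; "joint_efforts": joint torques, N m; "tcp_pos": TCP position; "eef_rot": TCP orientation; "ft_force": force on the tool from outside, world axes, zero at the start; "wrist_torque": the same for the moment, N m; "opening": opening from 0.0 (shut) to 1.0 (fully open); "finger_force": force on a finger pad.
Only numpy, scipy, OpenCV 4.12 (cv2) and the standard library are available. Lean on these libraries where they do the work, as an engineer would, in place of code of your own. Each camera call takes 0.05 s, during which the arm holds its last target. There are 200 camera calls.

### The job

Get the tube rocker ready: lay the purple-capped tube that lies on the desk along the one empty spring clip on the rocker's deck and press it down until the jaws snap over it, and set the stroke lever under the front of the deck to the fourth notch from the left (four dots): lift its ball up out of the present notch, carry it across and let it drop fully home. Leave the beaker, the dishes and the carton of slides where they stand, and let go of everything at the end.

Things in the scene. Friction and masses are not known exactly. Their poses are not given: they have to be found in the camera images.
- rocker: Tube rocker, fixed; white base 120 (x) x 170 (y) x 84 mm; grey deck 208 x 236 mm, z = 94 to 103 mm, overhanging the base 44 mm at the front. Origin: centre of the underside, on the desk; x from its front (lever side, toward the robot) to its back, y left, z up. Three clips on the deck at y = 70, 0, -70, x = -15 mm: two hold blue-capped tubes lying along x, one (any lane) is empty.
- stroke (a joint): Sideways place of the stroke lever (m): 0 in the leftmost notch (rocker +y), growing to the right. Five notches, with 1 to 5 black dots below them, at 0, 0.020, 0.040, 0.060, 0.080; 10 mm wide, 13 mm deep, with roof-shaped teeth between, in an upright comb plate; the 8 mm lever rod has 1 mm play each way. Starts in one of the first three. Raised, it slides with about 0.5 N.
- lever (a joint): Lift angle of the stroke lever (rad): 0 fully down in a notch, 0.20 upper stop; it swings about a cross axle in the base 135 mm behind the ball. A spring pulls it down: about 5 N at the ball when down, 7 N when raised. The rod clears the teeth above 0.15 (ball raised 20 mm; 27 mm at the stop).
- ball (a point): Centre of the lever's red ball knob, 24 mm across; the lever points out of the base's front at the robot. Down, the ball is 50 mm over the desk, 40 mm before the front face, 44 mm under the deck and 4 mm inside its front edge: blocked from straight above, free from the front with fingers tilted some 40 degrees. Two fingertips 14 mm apart under its lower front can cradle and lift it without a grip.
- notch4 (a point): The wanted notch (four dots): where the axis of the lever rod lies in the comb plate when down in it, 50 mm over the desk. Rocker's axes. With the lever home the ball is 42 mm before this point (-x).
- tube: Loose sample tube, 94 mm long, about 14 g: glass 12.8 mm thick from the bottom end to 78 mm, then a purple cap 16.8 mm thick. Lies on the desk to the right of the rocker. Origin: centre of its bottom end, on the axis; z runs from bottom to cap.
- tube_mid (a point): Point on the tube's axis 40 mm from the bottom end, in the middle of the bare glass; about 7 mm over the desk while the tube lies there. Axes as the tube's.
- clip_free_seat (a point): Seat of the empty clip, rocker's axes, 120.5 mm over the desk: tube_mid belongs here, the tube along x, either way round. Two pairs of spring prongs, 12 mm long, centred 20 mm before and behind (28 mm free between for fingers; clip base 14 mm below). Lips 7 mm apart, 6.5 mm above; flared mouth 27 mm wide, 15 mm above. A tube in the mouth rests 13 mm high; some 9 to 14 N down snaps it home.
- beaker: Small glass beaker, 54 mm across, 69 mm high, a bystander beyond the tube's place. Origin: centre of its underside.
- petri_low: Lower of two stacked petri dishes, 60 mm across, 16 mm high each, bystanders. Origin: centre of its underside.
- petri_high: Upper of the two stacked petri dishes. Origin: centre of its underside.
- kidney_dish: Steel kidney dish, 95 x 183 x 32 mm, a bystander beyond the tube's place. Origin: centre of its underside.
- carton: Red and white carton of slides, 57 x 83 x 34 mm, a bystander at the left front. Origin: centre of its underside.
There are look-alikes about, which are no part of the job. Leave any brown or red look-alike of the tube alone.

How it is judged:
By the outcome, as a careful person would: the job done as asked, in the order asked, and still so for the second after the job is handed in, with the robot touching nothing.
It also fails if it takes over 69 s, if anything falls off the work surface, if the arm or the gripper's body presses on something with over 40 N, if the wrist force passes 120 N, or if a joint passes its speed limit or range.

## Working session

There is one attempt and no reset: what is moved stays moved. The work goes in short steps, Python scripts to look and compute and a tool call to move; the robot and the scene stay as the last step left them, time stands still between calls to the robot, and variables do not carry over. Pictures are saved under pics/ and viewed, at most 10 in all, crops included, and the job is handed in when it is done.

Besides the shell and the picture viewer there is one more tool, called after "Emit:" by a JSON object that holds its "method" and its "body", one argument or row to a line. apply_moves: Moves the arm, as the interface text tells. Its arguments: {"type":"object","properties":{"plan":{"type":"string"},"hand":{"type":"number"},"grip_force":{"type":"number"}},"required":["plan"]}

```bash
mkdir -p pics; ls; python3 - <<'E'
from station import telemetry, viewer
import cv2,numpy as np
s=telemetry.observe(); print({k:np.round(v,3).tolist() for k,v in s.items()})
for n in("top","side","wrist"):
    f=viewer.grab_frame(n); cv2.imwrite(f"pics/{n}0.png",f["image"][:,:,::-1])
    print(n,{k:np.round(v,4).tolist() for k,v in f.items() if k!="image"})
E
```

```text
pics
{'t': 0.0, 'joints': [-1.482, 0.528, 1.434, 0.0, 1.181, -0.178], 'joint_vel': [0.001, -0.0, 0.001, -0.0, -0.001, 0.001], 'joint_efforts': [-0.001, -44.005, -17.659, 0.063, 0.058, -0.0], 'tcp_pos': [164.758, -602.294, 291.257], 'eef_rot': [-0.001, 0.991, 0.133, 0.0], 'ft_force': [-0.177, -0.093, -0.273], 'wrist_torque': [0.012, 0.023, 0.007], 'finger_force': 0.0, 'opening': 1.0}
top {'K': [[513.9754, 0.0, 320.6273], [0.0, 513.9754, 242.716], [0.0, 0.0, 1.0]], 'k1': 0.0371, 'rvec': [2.127, -2.1258, 0.128], 'tvec': [202.737, 557.5247, 1040.4472]}
side {'K': [[493.4107, 0.0, 320.1155], [0.0, 493.4107, 239.422], [0.0, 0.0, 1.0]], 'k1': -0.0322, 'rvec': [2.2165, -0.0324, 0.0134], 'tvec': [-557.655, 200.079, 970.6856]}
wrist {'K': [[349.2465, 0.0, 317.151], [0.0, 349.2465, 246.6087], [0.0, 0.0, 1.0]], 'k1': -0.0362, 'tool_from_camera': [[-0.0009, -0.9696, -0.2448, 66.7948], [1.0, -0.0011, 0.0007, 0.0425], [-0.0009, -0.2448, 0.9696, -92.6369], [0.0, 0.0, 0.0, 1.0]]}
```

View pics/top0.png

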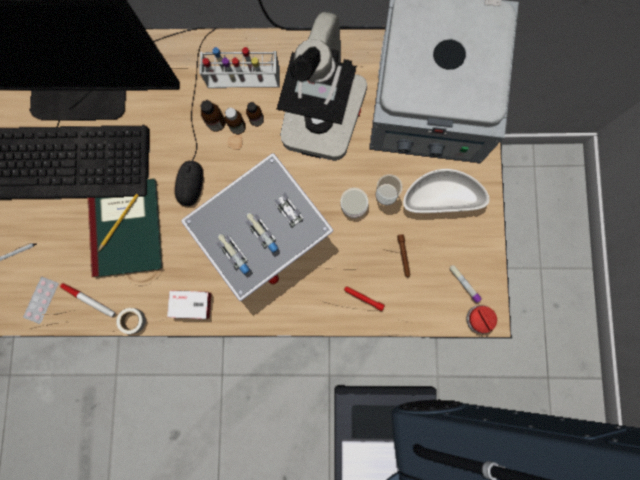

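View pics/side0.png

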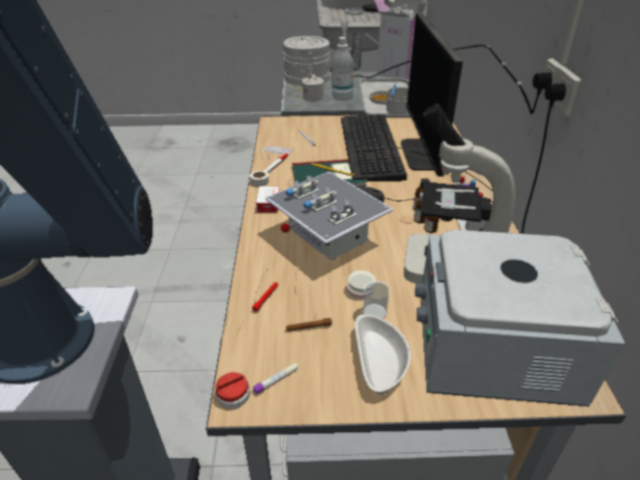

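Top view: the rocker is at (258,228), its empty clip at (289,210), and the red ball at (273,280). Things that could be taken for the tube:
- white tube with a purple cap, at (467,284)
- brown look-alike, at (404,255)
- red look-alike, at (364,298)
- purple cap in the rack, at (226,62)
- red and white pen, at (88,299)

I choose (467,284) and will check it in a close crop.

```bash
cat > h.py <<'E'
import cv2,numpy as np
from station import telemetry,viewer
from scipy.spatial.transform import Rotation as R
def cam(n):
    s=telemetry.observe(); f=viewer.grab_frame(n)
    if n=="wrist":
        w,x,y,z=s["eef_rot"]; T=np.eye(4);T[:3,:3]=R.from_quat([x,y,z,w]).as_matrix();T[:3,3]=s["tcp_pos"]
        M=T@np.array(f["tool_from_camera"]); f["C"]=M[:3,3]; f["R"]=M[:3,:3]
    else:
        r=cv2.Rodrigues(np.array(f["rvec"]))[0]; f["R"]=r.T; f["C"]=-r.T@np.array(f["tvec"]).ravel()
    return f
def rays(f,uv):
    uv=np.array(uv,float).reshape(-1,1,2)
    # forward distortion = 1+k1 r^2, OpenCV model
    p=cv2.undistortPointsIter(uv,np.array(f["K"]),np.array([f["k1"],0,0,0,0.]),None,None,(3,50,1e-9)).reshape(-1,2)
    d=np.c_[p,np.ones(len(p))]@f["R"].T
    return d/np.linalg.norm(d,axis=1)[:,None]
def plane(f,uv,z):
    d=rays(f,uv); return f["C"]+d*((z-f["C"][2])/d[:,2])[:,None]
def tri(fs,uvs):
    A=np.zeros((3,3));b=np.zeros(3);L=[]
    for f,uv in zip(fs,uvs):
        d=rays(f,uv)[0];P=np.eye(3)-np.outer(d,d);A+=P;b+=P@f["C"];L.append((P,f["C"]))
    X=np.linalg.solve(A,b); return X,[round(float(np.linalg.norm(P@(X-c))),1) for P,c in L]
def proj(f,X):
    X=(np.atleast_2d(X)-f["C"])@f["R"];r=np.array(f["K"])
    return cv2.projectPoints(X.reshape(-1,1,3),np.zeros(3),np.zeros(3),r,np.array([f["k1"],0,0,0,0.]))[0].reshape(-1,2)
def blobs(f,lo,hi,roi,mina=8):
    h=cv2.cvtColor(f["image"],cv2.COLOR_RGB2HSV);m=cv2.inRange(h,np.array(lo),np.array(hi))
    x0,y0,x1,y1=roi;k=np.zeros_like(m);k[y0:y1,x0:x1]=m[y0:y1,x0:x1]
    n,l,st,c=cv2.connectedComponentsWithStats(k)
    return [(c[i].round(1).tolist(),int(st[i,4]),l==i) for i in range(1,n) if st[i,4]>=mina]
E
python3 - <<'E'
from h import *
t=cam("top");s=cam("side")
a=cv2.resize(t["image"][140:310,170:350],None,fx=3.3,fy=3.3,interpolation=cv2.INTER_CUBIC)[:,:590]
b=cv2.resize(t["image"][255:345,440:510],None,fx=3,fy=3,interpolation=cv2.INTER_CUBIC)
c=cv2.resize(s["image"][165:260,260:395],None,fx=1.5,fy=1.5)
o=np.zeros((561,800,3),np.uint8);o[:a.shape[0],:a.shape[1]]=a[:561];o[:b.shape[0],590:590+b.shape[1]]=b
o[300:300+c.shape[0],595:595+c.shape[1]]=c[:, :205]
cv2.imwrite("pics/crop1.png",o[:,:,::-1])
for n,f,roi,rb in(("top",t,(440,255,500,305),(175,145,345,310)),("side",s,(240,355,310,400),(255,165,400,265))):
    print(n,"C",f["C"].round())
    print("purple",[q[:2] for q in blobs(f,(125,60,40),(165,255,255),roi)])
    print("white",[q[:2] for q in blobs(f,(0,0,140),(180,70,255),roi)])
    print("red",[q[:2] for q in blobs(f,(0,150,60),(6,255,255),rb)],[q[:2] for q in blobs(f,(174,150,60),(180,255,255),rb)])
    print("blue",[q[:2] for q in blobs(f,(98,120,60),(122,255,255),rb)])
E
```

```text
top C [ 392.  167. 1119.]
purple [([476.5, 297.9], 55)]
white [([463.0, 280.0], 226)]
red [([273.8, 280.0], 44)] []
blue [([272.8, 247.2], 50), ([244.3, 268.7], 53)]
side C [ 540. -670.  743.]
purple [([258.2, 387.8], 79)]
white [([278.5, 374.6], 292), ([245.8, 394.2], 40)]
red [([265.3, 210.1], 26), ([284.7, 227.5], 54)] [([265.6, 207.8], 80)]
blue [([289.5, 192.0], 26), ([307.4, 204.1], 27)]
```

View pics/crop1.png

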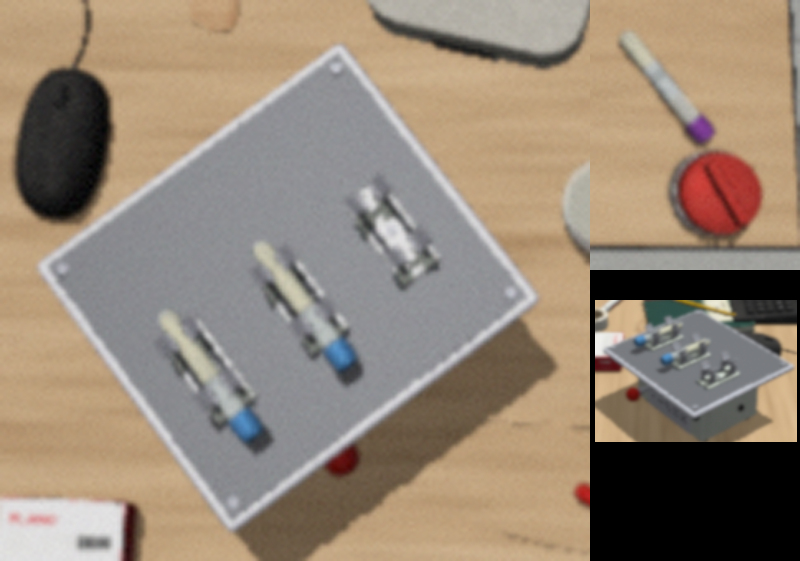

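The crop shows a purple-capped glass tube at about (467,284), next to a red round timer that I leave alone. The empty clip is the rightmost lane, with its centre at crop (395,237). Next: rough positions of everything.

```bash
python3 - <<'E'
from h import *
t=cam("top");s=cam("side")
np.set_printoptions(suppress=True,precision=1)
# deck corner outline in both views
def quad(f,roi):
    im=cv2.cvtColor(f["image"],cv2.COLOR_RGB2HSV);m=cv2.inRange(im,np.array((0,0,60)),np.array((180,48,255)))
    k=np.zeros_like(m);x0,y0,x1,y1=roi;k[y0:y1,x0:x1]=m[y0:y1,x0:x1]
    k=cv2.morphologyEx(k,cv2.MORPH_OPEN,np.ones((5,5)))
    c=max(cv2.findContours(k,cv2.RETR_EXTERNAL,cv2.CHAIN_APPROX_NONE)[0],key=cv2.contourArea)
    q=cv2.approxPolyDP(cv2.convexHull(c),6,True).reshape(-1,2);return q
print("top q",quad(t,(178,148,338,306)).tolist())
c=np.array([[272.7,153.6],[332.1,230.6],[240,299.7],[182.1,220.6]])
P=plane(t,c,103);print(P[:,:2],"sides",[np.linalg.norm(P[i]-P[(i+1)%4]).round(1) for i in range(4)])
print("predicted in side",proj(s,P))
for n,z,a,b in(("cap",8,(476.5,297.9),(258.2,387.8)),("ball",50,(273.8,280),(284.7,227.5)),("body",8,(463,280),(278.5,374.6))):
    print(n,*tri((t,s),(a,b)),plane(t,[a],z),plane(s,[b],z))
for n in((272.8,247.2),(289.5,192)),: pass
print(tri((t,s),((272.8,247.2),(307.4,204.1))),tri((t,s),((244.3,268.7),(289.5,192))))
E
```

```text
top q [[274, 154], [331, 232], [238, 299], [182, 219]]
[[734.7 300.5]
 [573.2 178.2]
 [435.  360.2]
 [594.6 482.4]] sides [np.float64(202.6), np.float64(228.5), np.float64(201.0), np.float64(229.6)]
predicted in side [[391.3 207. ]
 [324.8 239.4]
 [265.6 195.7]
 [328.7 170.2]]
cap [ 444.1 -127.9    6.1] [0.0, 0.0] [[ 444.  -127.4    8. ]] [[ 444.4 -129.3    8. ]]
ball [479.6 300.9  48.5] [1.3, 1.3] [[478.2 300.5  50. ]] [[481.  299.1  50. ]]
body [ 480.6 -101.     7.6] [1.4, 1.4] [[ 482.  -100.6    8. ]] [[ 479.3 -101.5    8. ]]
(array([537.2, 295. , 118.6]), [0.3, 0.3]) (array([494.5, 350.4, 118.4]), [0.4, 0.4])
```

Emit:
{"method": "apply_moves", "body": {
  "plan": "1.5 -1.4 0.3 -0.3; 3.2 -2.9 0.7 -0.7; 4.9 -4.5 1.1 -1.0; 6.6 -6.0 1.5 -1.4; 8.3 -7.6 1.8 -1.8; 10 -9.1 2.2 -2.1; 11.7 -10.7 2.6 -2.5; 13.4 -12.2 2.9 -2.9; 15 -13.7 3.3 -3.2; 16.4 -15 3.6 -3.4; 17.5 -16 3.7 -3.5; 17.5 -16 3.7 -3.5",
  "hand": 0
}}

```text
t: 1.85
tcp_pos: [482.3, -99.7, 199.7]
eef_rot: [0.0, 0.95, 0.314, 0.0]
ft_force: [0.0, -0.4, -0.9]
opening: 1.002
finger_force: 0.0
```

```bash
python3 - <<'E'
from h import *
np.set_printoptions(suppress=True,precision=2)
s=telemetry.observe();print(s["t"],s["tcp_pos"],s["eef_rot"],s["joints"],s["ft_force"])
f=cam("wrist");cv2.imwrite("pics/w1.png",f["image"][:,:,::-1])
print(proj(f,[[444,-128,8],[481,-101,7]]))
for q in blobs(f,(125,60,40),(165,255,255),(0,0,640,480),40): print("purple",q[:2],plane(f,[q[0]],8.4))
E
```

```text
1.85 [482.35 -99.75 199.66] [0.   0.95 0.31 0.  ] [-0.43  0.5   1.85  0.    0.79  0.5 ] [ 0.   -0.39 -0.88]
[[316.6  294.04]
 [316.94 242.58]]
purple ([317.5, 294.0], 230) [[ 444.62 -128.51    8.4 ]]
```

View pics/w1.png

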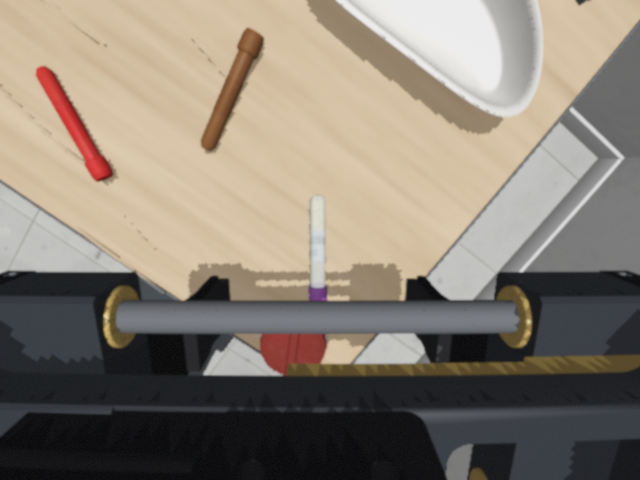

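The wrist view shows the tube upright at column 317. Its bottom end is at row 196 and its cap starts at about row 287; the gripper hides the rest of the cap. The brown look-alike is at (230,90) and the red one at (75,120), both well clear.

```bash
python3 - <<'E'
from h import *
np.set_printoptions(suppress=True,precision=2)
f=cam("wrist");t=cam("top");s=cam("side")
h=cv2.cvtColor(f["image"],cv2.COLOR_RGB2HSV)
pm=cv2.inRange(h,np.array((125,60,40)),np.array((165,255,255)));ys,xs=np.nonzero(pm[:, 300:335]);print("purple top row",ys.min())
g=h[:,:,1].astype(int)
for r in range(190,288,12): print(r,g[r,305:331].tolist())
E
```

```text
purple top row 285
190 [58, 57, 58, 58, 58, 58, 58, 60, 59, 60, 60, 60, 60, 60, 60, 60, 60, 61, 60, 60, 61, 61, 60, 61, 60, 60]
202 [58, 58, 59, 54, 36, 20, 18, 19, 20, 21, 20, 20, 21, 18, 20, 19, 18, 20, 23, 35, 52, 58, 57, 60, 59, 60]
214 [59, 60, 60, 57, 36, 21, 19, 19, 19, 21, 19, 20, 20, 20, 20, 19, 19, 20, 23, 35, 52, 59, 58, 58, 58, 58]
226 [58, 58, 60, 56, 37, 20, 18, 17, 18, 19, 20, 18, 18, 20, 20, 19, 19, 20, 22, 36, 53, 60, 62, 62, 62, 61]
238 [59, 60, 60, 54, 27, 3, 6, 5, 5, 5, 4, 5, 4, 5, 5, 5, 7, 6, 3, 23, 50, 56, 58, 59, 57, 58]
250 [55, 56, 57, 53, 28, 3, 6, 7, 6, 6, 6, 6, 5, 4, 5, 4, 5, 4, 3, 15, 44, 57, 59, 58, 59, 57]
262 [61, 62, 61, 58, 47, 24, 9, 6, 6, 6, 5, 5, 5, 5, 5, 5, 5, 8, 16, 30, 47, 54, 55, 55, 54, 55]
274 [73, 71, 70, 62, 42, 20, 11, 8, 6, 5, 5, 5, 5, 6, 5, 7, 6, 8, 11, 22, 48, 68, 72, 71, 70, 69]
286 [66, 64, 53, 59, 102, 100, 77, 54, 39, 36, 36, 30, 28, 29, 29, 31, 39, 56, 78, 100, 99, 64, 53, 67, 72, 70]
```

```bash
python3 - <<'E'
from h import *
np.set_printoptions(suppress=True,precision=2)
f=cam("wrist")
P=plane(f,[[316.8,196],[316.8,285.5]],7);print(P,np.linalg.norm(P[0]-P[1]))
u=(P[1]-P[0])/np.linalg.norm(P[1]-P[0]);m=P[0]+40*u;m2=P[1]-38*u;print(m,m2,np.degrees(np.arctan2(-u[1],-u[0])))
s=telemetry.observe();w,x,y,z=s["eef_rot"];M=R.from_quat([x,y,z,w]).as_matrix();print(np.degrees(np.arctan2(M[1,0],M[0,0])))
mm=(m+m2)/2;print("shift units",(M.T@(mm-np.array(s["tcp_pos"])))/25)
E
```

```text
[[ 510.96  -80.76    7.  ]
 [ 448.53 -126.37    7.  ]] 77.31915146743293
[ 478.66 -104.36    7.  ] [ 479.21 -103.95    7.  ] 36.155215532687805
36.19029778804703
shift units [-0.1  -0.    7.72]
```

Emit:
{"method": "apply_moves", "body": {
  "plan": "-0.1 0 1 0; -0.1 0 2.5 0; -0.1 0 4 0; -0.1 0 4.7 0; -0.1 0 5.05 0; -0.1 0 5.1 0; -0.1 0 5.1 0",
  "hand": 0.5
}}

```text
t: 2.98
tcp_pos: [479.7, -103.6, 72.9]
eef_rot: [0.0, 0.95, 0.311, 0.0]
ft_force: [0.1, 0.1, 0.3]
opening: 0.499
finger_force: 0.0
```

Emit:
{"method": "apply_moves", "body": {
  "plan": "0 0 0 0; 0 0 0 0; 0 0 0 0; 0 0 0 0; 0 0 0 0; 0 0 0 0",
  "hand": 1,
  "grip_force": 30
}}

```text
t: 3.72
tcp_pos: [479.4, -103.1, 72.3]
eef_rot: [0.0, 0.95, 0.311, 0.0]
ft_force: [0.2, 0.8, 1.5]
opening: 0.135
finger_force: 30.0
```

Emit:
{"method": "apply_moves", "body": {
  "plan": "0 0 -1 0; 0 0 -2.5 0; 0 0 -4.5 0; 0 0 -6.5 0; 0 0 -7 0; 0 0 -7 0"
}}

```text
t: 4.47
tcp_pos: [479.3, -103.1, 247.6]
eef_rot: [0.0, 0.95, 0.311, 0.0]
ft_force: [-0.3, -0.4, 0.2]
opening: 0.133
finger_force: 30.0
```

Emit:
{"method": "apply_moves", "body": {
  "plan": "1.2 -1 -0.1 0; 3 -2.4 -0.3 0; 4.8 -3.8 -0.5 0; 6.6 -5.3 -0.5 0; 8.3 -6.7 -0.5 0; 9.8 -7.9 -0.5 -0.1; 10.5 -8.5 -0.5 -0.16; 10.7 -8.6 -0.5 -0.16; 10.7 -8.6 -0.5 -0.16"
}}

```text
t: 5.6
tcp_pos: [567.4, 227.4, 258.8]
eef_rot: [0.0, 0.948, 0.319, -0.001]
ft_force: [-0.9, -1.3, -0.1]
opening: 0.137
finger_force: 30.0
```

```bash
python3 - <<'E'
from h import *
np.set_printoptions(suppress=True,precision=2)
s=telemetry.observe();print(s["t"],s["tcp_pos"],s["joints"],s["ft_force"],s["opening"])
f=cam("wrist");cv2.imwrite("pics/w2.png",f["image"][:,:,::-1])
print("seat guess px",proj(f,[[614.7,265.4,120.5]]))
E
```

```text
5.6 [567.36 227.38 258.77] [ 0.2   0.55  1.5  -0.    1.09  1.12] [-0.85 -1.26 -0.07] 0.1369345120806083
seat guess px [[314.16 167.63]]
```

View pics/w2.png

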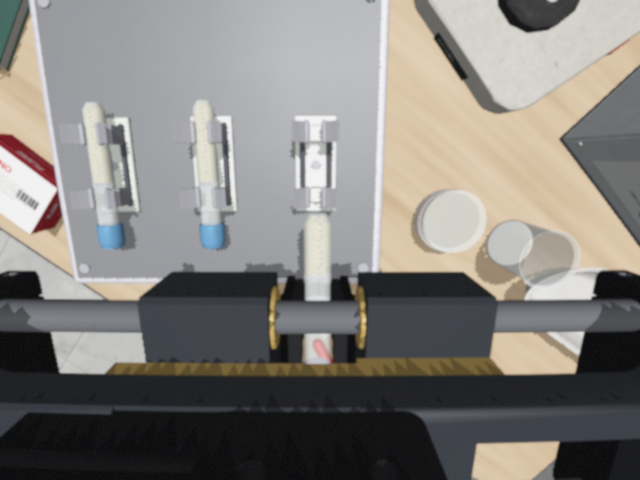

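The wrist view shows the empty clip's white base plate at about (295..337, 116..211), with its centre screw at (316,164). The deck's front edge is at about row 280 and its right edge at about column 382. The held tube lies along column 317, in line with the clip.

```bash
python3 - <<'E'
from h import *
np.set_printoptions(suppress=True,precision=2)
f=cam("wrist");t=cam("top")
g=cv2.cvtColor(f["image"],cv2.COLOR_RGB2GRAY)
m=(g>205).astype(np.uint8);m[:100]=0;m[209:]=0;m[:,:285]=0;m[:,350:]=0
ys,xs=np.nonzero(m);print("white bbox",xs.min(),xs.max(),ys.min(),ys.max())
for r in (122,150,164,178,200): 
    x=np.nonzero(m[r])[0];print(r,x.min() if len(x) else None,x.max() if len(x) else None)
c=[(xs.min()+xs.max())/2,(ys.min()+ys.max())/2]
# top view clip white centroid
gt=cv2.cvtColor(t["image"],cv2.COLOR_RGB2GRAY)
mt=(gt>175).astype(np.uint8);mt[:190]=0;mt[232:]=0;mt[:,272:]*=1;mt[:,:272]=0;mt[:,308:]=0
yt,xt=np.nonzero(mt);print("top",len(xt),xt.mean(),yt.mean())
print("tri clip",tri((f,t),(c,(xt.mean(),yt.mean()))),plane(f,[c],106.5))
# deck edges: right and front and back-left border in wrist, on z=103
def edge(rows=None,cols=None,lo=0,hi=0):
    out=[]
    if rows is not None:
        for r in rows:
            d=np.abs(np.diff(g[r,lo:hi].astype(int)));out.append((lo+int(g[r,lo:hi].argmax()),r))
    else:
        for c in cols: out.append((c,lo+int(g[lo:hi,c].argmax())))
    return np.array(out,float)
R_=edge(rows=range(20,265,12),lo=368,hi=393);F=edge(cols=range(100,280,12),lo=268,hi=292);L=edge(rows=range(20,260,12),lo=25,hi=80)
for n,e in(("R",R_),("F",F),("L",L)):
    P=plane(f,e,103)[:,:2];v=cv2.fitLine(P.astype(np.float32),cv2.DIST_HUBER,0,.01,.01).ravel();v[:2]*=np.sign(v[0])
    print(n,v,np.degrees(np.arctan2(v[1],v[0])),"res",np.abs((P-v[2:])@np.array([-v[1],v[0]])).max())
# blue caps and tubes
for q in blobs(f,(98,120,60),(122,255,255),(60,200,260,265),40): print("blue",q[:2],plane(f,[q[0]],121))
E
```

```text
white bbox 294 335 115 208
122 308 320
150 306 335
164 295 335
178 295 335
200 310 318
top 0 nan nan
tri clip (array([nan, nan, nan]), [nan, nan]) [[617.82 267.13 106.5 ]]
R [  0.8    0.61 651.37 237.68] 37.29408 res 0.36025807647261254
F [  0.68  -0.73 493.73 296.1 ] -47.134068 res 4.900656127678682
L [  0.81   0.59 536.01 435.73] 36.0881 res 29.720773800661245
blue ([119.3, 235.3], 112) [[498.75 344.41 121.  ]]
blue ([221.0, 235.8], 50) [[540.71 288.25 121.  ]]<stdin>:13: RuntimeWarning: Mean of empty slice.
  ret = ret.dtype.type(ret / rcount)
<stdin>:14: RuntimeWarning: Mean of empty slice.
```

```bash
python3 - <<'E'
from h import *
np.set_printoptions(suppress=True,precision=2)
f=cam("wrist");t=cam("top");t["image"]=cv2.imread("pics/top0.png")[:,:,::-1].copy()
g=cv2.cvtColor(f["image"],cv2.COLOR_RGB2GRAY)
for r in(60,164,240): print(r,"R",g[r,370:395].tolist());
for r in(164,): print(r,"clip",g[r,286:346].tolist())
print("F col200",g[265:292,180].tolist()); print("L row164",g[164,40:75].tolist())
gt=cv2.cvtColor(t["image"],cv2.COLOR_RGB2GRAY)
print("top patch");print(gt[194:232:2,274:306:2])
E
```

```text
60 R [191, 191, 191, 191, 191, 192, 194, 202, 220, 235, 241, 241, 238, 230, 216, 202, 195, 198, 201, 201, 201, 201, 201, 201, 201]
164 R [177, 177, 178, 183, 199, 222, 237, 241, 239, 232, 222, 208, 198, 196, 198, 199, 200, 201, 202, 203, 203, 204, 204, 204, 204]
240 R [166, 180, 209, 230, 237, 234, 228, 219, 209, 203, 203, 203, 204, 204, 204, 204, 204, 204, 204, 204, 204, 204, 204, 204, 204]
164 clip [177, 177, 176, 177, 177, 177, 177, 183, 203, 227, 238, 236, 214, 164, 113, 105, 108, 141, 197, 230, 241, 242, 241, 236, 226, 217, 213, 213, 213, 214, 214, 215, 215, 220, 229, 238, 241, 237, 219, 177, 126, 107, 109, 129, 176, 216, 235, 236, 220, 195, 181, 178, 178, 178, 178, 178, 178, 178, 178, 178]
F col200 [153, 154, 156, 154, 150, 138, 109, 68, 41, 35, 34, 34, 34, 36, 35, 34, 35, 35, 35, 35, 32, 34, 35, 33, 34, 32, 30]
L row164 [60, 59, 58, 61, 63, 65, 65, 66, 80, 100, 132, 161, 182, 197, 208, 219, 225, 221, 203, 175, 160, 156, 155, 156, 156, 156, 156, 156, 157, 155, 156, 156, 156, 156, 156]
top patch
[[146 146 149 143 138 119 129 147 147 147 146 147 148 149 193 202]
 [147 147 148 152
[... 489 characters left out ...]
 193 112 115 125 146 146 147]
 [147 145 141 102 175 114 162 218 222 215 155 125 121 124 146 150]
 [146 148 150 145 149 176 116 193 197 220 196 149 110 162 147 148]
 [146 148 148 146 146 161 143 126 144 191 202 136  76 140 166 148]
 [147 144 147 147 147 145 144 128 124 155 195 135 116 114 141 143]
 [146 145 150 146 148 148 148 146 109 106 141 161 155  98  84 140]
 [144 145 149 145 145 148 148 138 118  74 146 201 141 115 131 147]
 [145 146 145 146 147 148 147 139  89 116 116 135 144 144 148 146]
 [142 147 145 147 145 147 146 145 103  83 121 144 150 146 147 147]
 [144 148 147 146 145 144 144 143 143 129 143 148 148 145 146 145]
 [144 146 146 149 147 143 143 146 144 147 148 145 143 147 148 145]]
```

```bash
python3 - <<'E'
from h import *
np.set_printoptions(suppress=True,precision=2)
f=cam("wrist");t=cam("top");t["image"]=cv2.imread("pics/top0.png")[:,:,::-1].copy()
g=cv2.cvtColor(f["image"],cv2.COLOR_RGB2GRAY)
print(g[108:216,314].tolist());print(g[108:216,297].tolist())
gt=cv2.cvtColor(t["image"],cv2.COLOR_RGB2GRAY)[203:220,282:297].astype(float)
w=np.clip(gt-185,0,None);ys,xs=np.mgrid[203:220,282:297];c=[(w*xs).sum()/w.sum(),(w*ys).sum()/w.sum()];print("top plate centre",c)
for r in(161.5,163,164.5): print(r,tri((f,t),((314.6,r),c)),plane(f,[(314.6,r)],106.5),plane(t,[c],106.5))
s=telemetry.observe();w,x,y,z=s["eef_rot"];M=R.from_quat([x,y,z,w]).as_matrix()
X=plane(f,[(314.6,163)],106.5)[0];print("tool shift",M.T@(X-np.array(s["tcp_pos"])),"yaw",np.degrees(np.arctan2(M[1,0],M[0,0])))
E
```

```text
[185, 185, 185, 185, 185, 184, 184, 188, 206, 230, 240, 242, 242, 242, 242, 242, 240, 234, 231, 236, 241, 242, 243, 243, 242, 242, 242, 242, 242, 243, 243, 242, 234, 214, 188, 182, 197, 213, 227, 237, 241, 242, 242, 242, 242, 242, 242, 242, 242, 242, 242, 239, 231, 221, 215, 214, 213, 213, 213, 213, 214, 220, 232, 240, 242, 243, 243, 242, 243, 243, 242, 242, 243, 243, 242, 243, 243, 242, 235, 222, 221, 233, 241, 243, 242, 242, 243, 242, 243, 243, 242, 242, 240, 232, 211, 195, 204, 223, 237, 241, 242, 238, 222, 185, 159, 171, 192, 208]
[186, 185, 186, 185, 185, 185, 185, 187, 204, 228, 240, 242, 237, 221, 192, 170, 166, 166, 166, 166, 166, 166, 167, 166, 166, 167, 167, 167, 167, 167, 167, 167, 166, 165, 164, 168, 172, 174, 174, 175, 175, 174, 174, 174, 174, 174, 175, 180, 194, 214, 227, 234, 236, 236, 236, 235, 235, 235, 236, 236, 236, 236, 237, 237, 236, 236, 236, 236, 236, 235, 236, 236, 236, 235, 235, 236, 236, 237, 236, 234, 221, 194, 171, 166, 165, 165, 165, 165, 166, 165, 166, 166, 165, 165, 166, 166, 166, 165, 166, 168, 171, 171, 164, 141, 120, 124, 143, 158]
top plate centre [np.float64(289.21136224801467), np.float64(211.00916310323763)]
161.5 (array([618.27, 267.21,  81.88]), [0.2, 0.2]) [[618.45 267.39 106.5 ]] [[612.96 264.66 106.5 ]]
163 (array([617.39, 266.68,  86.12]), [0.1, 0.1]) [[617.65 266.79 106.5 ]] [[612.96 264.66 106.5 ]]
164.5 (array([616.54, 266.17,  90.25]), [0.1, 0.1]) [[616.84 266.18 106.5 ]] [[612.96 264.66 106.5 ]]
tool shift [ 63.39  -1.11 153.53] yaw 37.17423459239384
```

Emit:
{"method": "apply_moves", "body": {
  "plan": "-1 0 0 0; -2.2 0 0 0; -2.4 0 0 0; -2.4 0 0 0; -2.4 0 0 0"
}}

```text
t: 6.58
tcp_pos: [521.1, 192.5, 260.0]
eef_rot: [0.0, 0.948, 0.319, 0.001]
ft_force: [0.1, 0.7, 1.5]
opening: 0.138
finger_force: 30.0
```

```bash
python3 - <<'E'
from h import *
np.set_printoptions(suppress=True,precision=2)
s=telemetry.observe();print(s["tcp_pos"],s["opening"])
f=cam("wrist");cv2.imwrite("pics/w3.png",f["image"][:,:,::-1])
g=cv2.cvtColor(f["image"],cv2.COLOR_RGB2GRAY)
X=proj(f,[[617.65,266.79,106.5],[612.96,264.66,106.5]]);print(X)
r,c=int(X[0,1]),int(X[0,0]);print(r,c,g[max(0,r-70):r+70,c].tolist());print("F80,180,240",[g[170:225,k].tolist() for k in(120,250)])
E
```

```text
[521.13 192.53 260.05] 0.13773420293652644
[[315.31  72.42]
 [313.58  80.65]]
72 315 [179, 179, 179, 179, 179, 180, 179, 179, 179, 181, 180, 180, 180, 181, 181, 181, 181, 183, 191, 208, 226, 234, 235, 236, 236, 235, 235, 234, 234, 235, 236, 236, 236, 236, 235, 236, 236, 236, 235, 235, 236, 235, 229, 209, 171, 126, 121, 146, 166, 179, 197, 217, 229, 235, 236, 236, 236, 235, 235, 233, 234, 236, 236, 236, 236, 236, 235, 232, 227, 224, 222, 222, 222, 222, 221, 220, 216, 213, 220, 231, 235, 236, 236, 236, 236, 236, 236, 236, 236, 236, 236, 236, 236, 235, 231, 226, 230, 235, 235, 236, 236, 236, 236, 236, 236, 236, 236, 236, 236, 233, 220, 190, 156, 158, 171, 179, 192, 209, 225, 233, 236, 234, 226, 202, 165, 148, 159, 171, 176, 178, 178, 178, 177, 178, 177, 177, 177, 176, 176, 177]
F80,180,240 [[131, 146, 151, 153, 153, 153, 152, 152, 153, 152, 153, 152, 152, 153, 152, 152, 151, 152, 152, 152, 151, 151, 152, 152, 152, 152, 152, 152, 152, 152, 155, 171, 197, 218, 223, 217, 204, 190, 179, 176, 184, 189, 191, 191, 192, 194, 196, 196, 198, 199, 199, 200, 200, 199, 199], [163, 164, 164, 163, 163, 164, 164, 162, 162, 162, 162, 161, 162, 162, 162, 162, 162, 162, 162, 161, 161, 161, 161, 161, 161, 161, 161, 160, 161, 161, 170, 193, 215, 226, 225, 216, 204, 188, 166, 146, 137, 134, 133, 132, 130, 129, 128, 129, 129, 128, 129, 132, 148, 172, 188]]
```

View pics/w3.png

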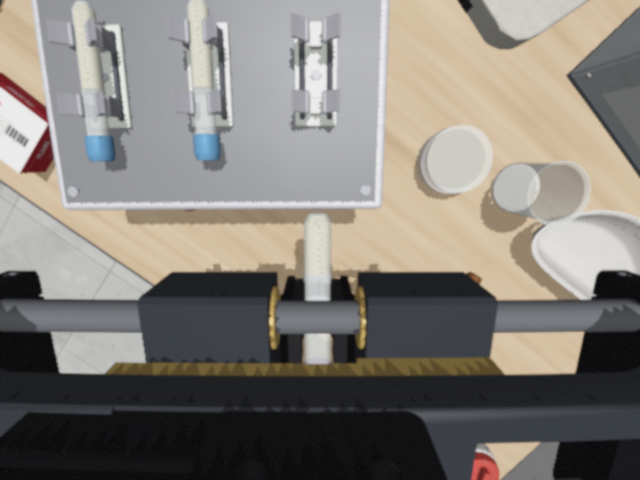

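This view again shows the empty clip, with its plate at rows 20–125 and column 315. The deck's front edge runs at row 207, and a sliver of the red ball shows below it near (190,208). The held tube is straight at column 317, with its bottom end at row 213.

```bash
python3 - <<'E'
from h import *
np.set_printoptions(suppress=True,precision=2)
f=cam("wrist");g=cv2.cvtColor(f["image"],cv2.COLOR_RGB2GRAY)
# earlier view geometry (pose of view 2)
f2=dict(f);q=R.from_quat([.948,.319,-.001,0]) ;T=np.eye(4)
s=telemetry.observe();w,x,y,z=s["eef_rot"];M=R.from_quat([x,y,z,w]).as_matrix()
f2["C"]=np.array([567.36,227.38,258.77])+M@np.array(f["tool_from_camera"])[:3,3]
for a,b in((20.3,115.5),(125.8,210.5),(73.05,163),(75,165)): print(a,tri((f,f2),((315,a),(314.6,b))))
print("seat plane", plane(f,[(315,20.3),(315,125.8)],106.5))
# deck edges with half-level crossing outside the bright rim
def sub(p):  # last index where bright rim falls to mid level
    k=int(np.argmax(p));lo=p[k:k+7].min();mid=(p[k]+lo)/2
    i=k+np.nonzero(p[k:]<mid)[0][0];return i-1+(p[i-1]-mid)/(p[i-1]-p[i])
F=np.array([(c,195+sub(g[195:216,c].astype(float))) for c in [*range(100,285,8),*range(345,370,8)]])
Rr=np.array([(372+sub(g[r,372:396].astype(float)),r) for r in range(20,195,10)])
ln={}
for n,e in(("F",F),("R",Rr)):
    P=plane(f,e,103)[:,:2];v=cv2.fitLine(P.astype(np.float32),cv2.DIST_HUBER,0,.01,.01).ravel().astype(float);ln[n]=v
    print(n,v,np.degrees(np.arctan2(v[1],v[0])),"res",np.abs((P-v[2:])@np.array([-v[1],v[0]])).round(1).max())
A=np.c_[ln["F"][:2],-ln["R"][:2]];k=np.linalg.solve(A,ln["R"][2:]-ln["F"][2:]);c=ln["F"][2:]+k[0]*ln["F"][:2];print("corner",c)
th=np.arctan2(*(ln["R"][:2]*np.sign(ln["R"][0]))[::-1]);ex=np.array([np.cos(th),np.sin(th)]);ey=np.array([-ex[1],ex[0]])
o=c+104*ex+118*ey;print("origin",o,np.degrees(th),"seat",o-15*ex-70*ey,"ball4",o-100*ex-20*ey)
h=[b[:2] for b in blobs(f,(0,120,50),(10,255,255),(60,195,300,225),3)];print("ball red",h)
# held tube cols
for r in(225,250): print(r,[int(v) for v in cv2.cvtColor(f["image"],cv2.COLOR_RGB2HSV)[r,298:338,1]])
E
```

```text
20.3 (array([642.22, 285.84, 105.35]), [0.0, 0.0])
125.8 (array([590.99, 247.09, 102.38]), [0.0, 0.0])
73.05 (array([617.49, 267.14, 103.51]), [0.0, 0.0])
75 (array([616.42, 266.32, 104.16]), [0.0, 0.0])
seat plane [[641.91 285.58 106.5 ]
 [590.73 246.83 106.5 ]]
F [  0.61  -0.8  511.76 259.44] -52.763183454870536 res 1.0
R [  0.8    0.61 623.39 213.75] 37.317586274167596 res 0.3
corner [574.7  176.63]
origin [585.88 333.52] 37.317586274167596 seat [616.38 268.76] ball4 [518.47 256.99]
ball red []
225 [58, 58, 58, 56, 55, 45, 28, 17, 16, 18, 18, 19, 19, 20, 19, 18, 18, 19, 18, 16, 13, 13, 15, 17, 19, 19, 20, 18, 18, 19, 18, 19, 27, 42, 53, 56, 58, 58, 57, 58]
250 [77, 73, 74, 72, 64, 44, 24, 17, 18, 19, 18, 18, 18, 20, 20, 20, 21, 21, 20, 19, 18, 17, 19, 19, 20, 20, 20, 19, 19, 18, 18, 20, 31, 47, 56, 59, 57, 59, 59, 59]
```

Emit:
{"method": "apply_moves", "body": {
  "plan": "1 0 0 0; 2.5 0 0 0; 4 0 0 0; 4.85 -0.06 0 0; 4.85 -0.06 0.8 0; 4.85 -0.06 1.8 0; 4.85 -0.06 2.2 0; 4.85 -0.06 2.2 0; 4.85 -0.06 2.2 0"
}}

```text
t: 7.8
tcp_pos: [616.3, 267.0, 205.7]
eef_rot: [0.0, 0.948, 0.319, 0.001]
ft_force: [-0.1, -0.1, 0.2]
opening: 0.136
finger_force: 30.0
```

```bash
python3 - <<'E'
from h import *
np.set_printoptions(suppress=True,precision=2)
s=telemetry.observe();print(s["tcp_pos"],s["opening"],s["ft_force"])
t=cam("top");d=cam("side");w=cam("wrist")
o=np.zeros((480,800,3),np.uint8)
b=cv2.resize(d["image"][150:260,280:400],None,fx=3.3,fy=3.3,interpolation=cv2.INTER_CUBIC);o[:b.shape[0],:b.shape[1]]=b
c=w["image"][80:340,150:480];o[:260,400:730]=c
a=cv2.resize(t["image"][170:240,250:340],None,fx=3,fy=3);o[262:472,400:670]=a
cv2.imwrite("pics/c2.png",o[:,:,::-1])
E
```

```text
[616.28 266.97 205.74] 0.13589113367228198 [-0.11 -0.13  0.2 ]
```

View pics/c2.png

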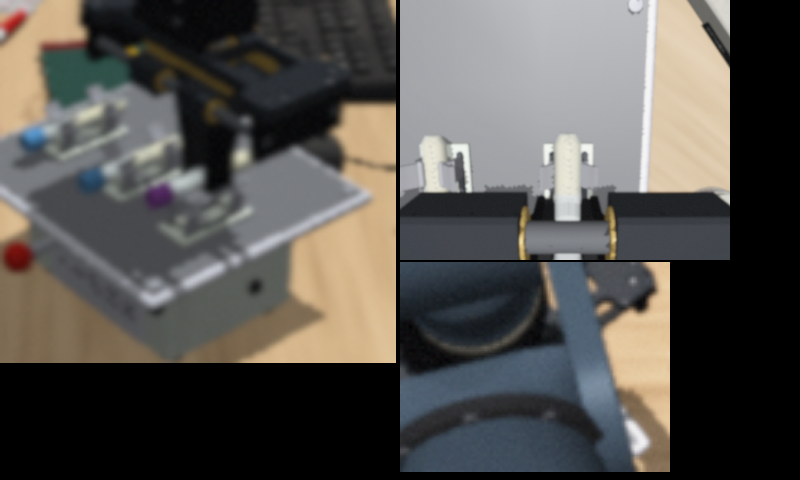

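The tube hangs level just above the clip and is centred on the plate (crop columns 567 and 568), cap toward the front. Now press it down.

Emit:
{"method": "apply_moves", "body": {
  "plan": "0 0 0 0; 0 0 0.2 0; 0 0 0.35 0; 0 0 0.5 0; 0 0 0.65 0; 0 0 0.8 0; 0 0 0.86 0; 0 0 0.86 0; 0 0 0.86 0",
  "grip_force": 45
}}

```text
t: 9.07
tcp_pos: [615.6, 266.5, 185.3]
eef_rot: [0.0, 0.948, 0.319, 0.0]
ft_force: [-3.0, -1.1, 11.8]
opening: 0.134
finger_force: 45.0
```

Emit:
{"method": "apply_moves", "body": {
  "plan": "0 0 0.05 0; 0 0 0.1 0; 0 0 0.1 0"
}}

```text
t: 9.45
tcp_pos: [615.6, 266.6, 185.1]
eef_rot: [0.0, 0.948, 0.32, 0.001]
ft_force: [-6.3, -2.7, 20.9]
opening: 0.133
finger_force: 45.0
```

```bash
python3 - <<'E'
from h import *
np.set_printoptions(suppress=True,precision=2)
s=telemetry.observe();print(s["tcp_pos"],s["opening"],s["ft_force"],s["wrist_torque"])
t=cam("top");d=cam("side")
b=cv2.resize(d["image"][170:240,300:380],None,fx=6,fy=6,interpolation=cv2.INTER_CUBIC)
cv2.imwrite("pics/c3.png",b[:,:,::-1])
p=[q[:2] for q in blobs(d,(125,50,30),(165,255,255),(280,160,400,260),4)];print(p,[plane(d,[q[0]],120.5) for q in p])
E
```

```text
[615.65 266.55 185.07] 0.132795848165288 [-6.26 -2.69 20.94] [-0.45  0.92  0.04]
[([326.9, 217.0], 60)] [array([[579.98, 237.82, 120.5 ]])]
```

View pics/c3.png

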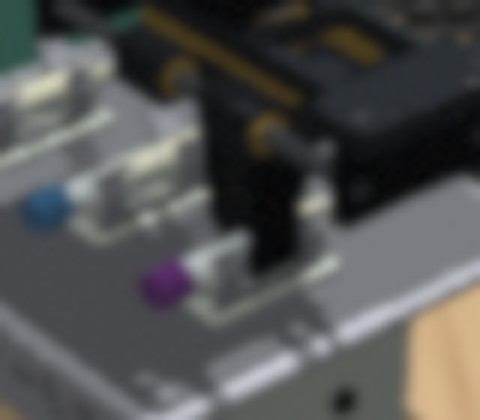

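The move has hit a hard stop at the expected height (20.9 N). The purple cap sits as low in its clip as the neighbouring blue one, so the tube is snapped in. Now let go and rise.

Emit:
{"method": "apply_moves", "body": {
  "plan": "0 0 -0.1 0; 0 0 -0.1 0; 0 0 -0.1 0; 0 0 -0.1 0; 0 0 -0.1 0",
  "hand": 0.6
}}

```text
t: 10.18
tcp_pos: [615.4, 266.7, 182.7]
eef_rot: [-0.0, 0.948, 0.319, -0.0]
ft_force: [0.1, 0.1, 0.1]
opening: 0.397
finger_force: 0.0
```

Emit:
{"method": "apply_moves", "body": {
  "plan": "0 0 -0.5 0; 0 0 -1.5 0; 0 0 -2.8 0; -1.5 0 -3 0; -4 0 -3 0; -6 0 -3 0; -6.8 -0 -3 0; -6.8 0 -3 0; -6.8 0 -3 0"
}}

```text
t: 11.3
tcp_pos: [481.9, 164.3, 259.1]
eef_rot: [0.0, 0.948, 0.319, 0.002]
ft_force: [0.7, 0.5, -0.1]
opening: 0.402
finger_force: 0.0
```

```bash
python3 - <<'E'
from h import *
np.set_printoptions(suppress=True,precision=2)
s=telemetry.observe();print(s["t"],s["tcp_pos"],s["eef_rot"],s["joints"],s["opening"],s["ft_force"])
f=cam("wrist");cv2.imwrite("pics/w4.png",f["image"][:,:,::-1]);d=cam("side");t=cam("top")
print("purple",[(q[:2],plane(f,[q[0]],121)) for q in blobs(f,(125,50,30),(165,255,255),(0,0,640,300),20)])
print("red wrist",[q[:2] for q in blobs(f,(0,120,40),(8,255,255),(0,0,640,300),5)])
print("red side",[q[:2] for q in blobs(d,(0,150,50),(8,255,255),(270,215,310,250),5)],"top",[q[:2] for q in blobs(t,(0,150,50),(8,255,255),(230,250,320,310),5)])
E
```

```text
11.3 [481.85 164.26 259.11] [0.   0.95 0.32 0.  ] [0.11 0.42 1.76 0.   0.96 1.03] 0.4020762975978059 [ 0.74  0.46 -0.1 ]
purple [(([316.5, 58.7], 822), array([[582.5 , 240.53, 121.  ]]))]
red wrist [([18.3, 38.5], 46), ([34.4, 116.3], 40), ([185.4, 146.4], 247), ([329.3, 274.1], 674)]
red side [([284.7, 227.5], 55)] top [([274.0, 279.8], 49)]
```

View pics/w4.png

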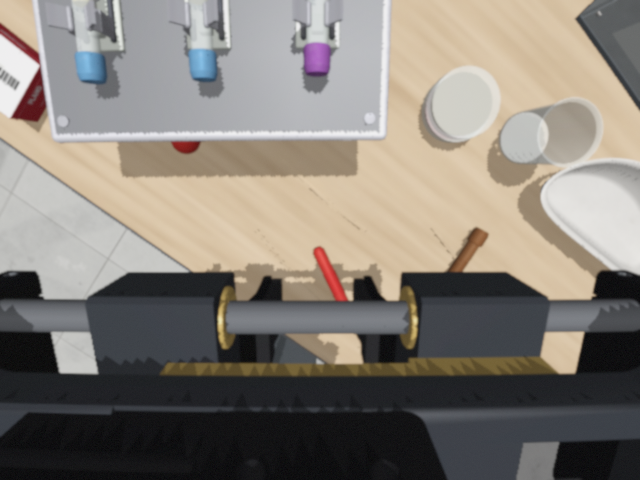

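Wrist view: the purple cap at (317,58) lies level with the two blue caps, so the tube is home. The ball shows as a red cap at (186,146), just past the deck's front edge at row 138.

```bash
python3 - <<'E'
from h import *
np.set_printoptions(suppress=True,precision=2)
s=telemetry.observe();w,x,y,z=s["eef_rot"];M=R.from_quat([x,y,z,w]).as_matrix();p=np.array(s["tcp_pos"])
f=cam("wrist");g=cv2.cvtColor(f["image"],cv2.COLOR_RGB2GRAY)
m=blobs(f,(0,120,40),(8,255,255),(160,130,220,165),20)[0][2];ys,xs=np.nonzero(m)
print("ball px",xs.min(),xs.max(),ys.min(),ys.max(),[ (r,xs[ys==r].min(),xs[ys==r].max()) for r in sorted(set(ys))])
c=(xs[ys==ys.min()+2].mean());tl=lambda P:(np.atleast_2d(P)-p)@M
print("ball col ray at z50",tl(plane(f,[(c,ys.max()+.5),(c,ys.min())],50)))
print("g col240",g[125:150,240].tolist(),"col300",g[125:150,300].tolist())
def sub(p):
    k=int(np.argmax(p));lo=p[k:k+7].min();mid=(p[k]+lo)/2
    i=k+np.nonzero(p[k:]<mid)[0][0];return i-1+(p[i-1]-mid)/(p[i-1]-p[i])
F=np.array([(q,125+sub(g[125:150,q].astype(float))) for q in [*range(80,165,8),*range(215,370,8)]])
P=tl(plane(f,F,103));v=np.polyfit(P[:,1],P[:,0],1);print("front edge tool x = %.4f*y + %.2f"%tuple(v),"rms",np.std(P[:,0]-np.polyval(v,P[:,1])))
Q=np.array([(372+sub(g[r,372:398].astype(float)),r) for r in range(15,130,8)]);PR=tl(plane(f,Q,103));v2=np.polyfit(PR[:,0],PR[:,1],1);print("right edge y = %.4f*x+%.2f"%tuple(v2))
print("purple cap tool y",tl(plane(f,[(316.5,58.7)],121)))
t=cam("top");d=cam("side")
X=tri((t,d),((274,279.8),(284.7,227.5)));print("ball tri",X,tl(X[0]),"side ray at 50",tl(plane(d,[(284.7,227.5)],50)))
E
```

```text
ball px 172 199 141 152 [(np.int64(141), np.int64(173), np.int64(199)), (np.int64(142), np.int64(172), np.int64(199)), (np.int64(143), np.int64(172), np.int64(199)), (np.int64(144), np.int64(173), np.int64(198)), (np.int64(145), np.int64(174), np.int64(198)), (np.int64(146), np.int64(174), np.int64(197)), (np.int64(147), np.int64(175), np.int64(197)), (np.int64(148), np.int64(176), np.int64(196)), (np.int64(149), np.int64(177), np.int64(195)), (np.int64(150), np.int64(179), np.int64(194)), (np.int64(151), np.int64(181), np.int64(192)), (np.int64(152), np.int64(184), np.int64(189))]
ball col ray at z50 [[  72.13 -109.98  208.41]
 [  81.42 -109.18  208.42]]
g col240 [175, 176, 175, 177, 184, 200, 219, 233, 235, 228, 217, 203, 188, 166, 140, 129, 132, 137, 137, 137, 137, 138, 138, 139, 139] col300 [184, 184, 184, 185, 189, 199, 213, 226, 233, 229, 217, 202, 185, 164, 146, 140, 140, 139, 139, 140, 139, 139, 138, 137, 136]
front edge tool x = -0.0006*y + 81.58 rms 0.25984339017285474
right edge y = -0.0048*x+47.33
purple cap tool y [[125.64  -0.   137.53]]
ball tri (array([479.82, 300.41,  48.88]), [1.1, 1.1]) [[  80.86 -109.31  209.54]] side ray at 50 [[  81.01 -107.58  208.42]]
```

Emit:
{"method": "apply_moves", "body": {
  "plan": "0.8 -1.5 0.5 0; 1.6 -3 1 0; 2.4 -4.37 1.5 0; 2.4 -4.37 3 0; 2.4 -4.37 4.5 0; 2.4 -4.37 5.5 0; 2.4 -4.37 5.9 0; 2.4 -4.37 5.9 0; 2.4 -4.37 5.9 0",
  "hand": 0.5
}}

```text
t: 12.72
tcp_pos: [462.7, 287.4, 111.7]
eef_rot: [-0.0, 0.948, 0.319, 0.001]
ft_force: [0.5, 0.3, 0.4]
opening: 0.501
finger_force: 0.0
```

```bash
python3 - <<'E'
from h import *
np.set_printoptions(suppress=True,precision=2)
s=telemetry.observe();w,x,y,z=s["eef_rot"];M=R.from_quat([x,y,z,w]).as_matrix();p=np.array(s["tcp_pos"])
print(p,s["ft_force"],s["opening"],np.degrees(np.arctan2(M[1,0],M[0,0])))
f=cam("wrist");d=cam("side")
o=np.zeros((480,800,3),np.uint8);o[:300,:460]=f["image"][180:480,100:560]
b=cv2.resize(d["image"][170:270,230:340],None,fx=3,fy=3,interpolation=cv2.INTER_CUBIC);o[:300,465:795]=b
cv2.imwrite("pics/c4.png",o[:,:,::-1])
old=np.array([481.85,164.26,259.11]);M0=M
# deck front edge & ball in present tool coords, from the earlier view
R0=R.from_quat([.948,.319,0,.0]).as_matrix();th=np.arctan2(R0[1,0],R0[0,0])
for n,v in(("edge",(81.6,-109.3,156)),("ball",(85.3,-109.3,209))): print(n,M.T@(old+M@np.array(v)-p))
print([q[:2] for q in blobs(f,(0,120,40),(8,255,255),(0,0,640,480),15)])
E
```

```text
[462.65 287.41 111.68] [0.51 0.26 0.38] 0.5009888156665685 37.24576364229478
edge [22.65  0.44  8.52]
ball [26.35  0.44 61.52]
[([19.5, 68.7], 53), ([37.0, 191.9], 71)]
```

View pics/c4.png

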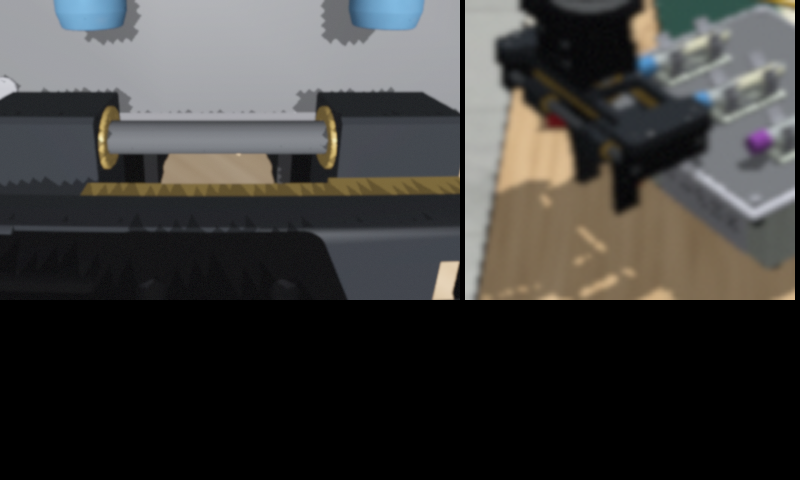

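The crop shows both fingers standing in front of the deck edge, one on each side of the ball's place, and the body clear of the blue caps. The 10 pictures are used up, so from here I work from numbers only. Next, close in slowly.

Emit:
{"method": "apply_moves", "body": {
  "plan": "0.15 0 0 0; 0.3 0 0 0; 0.4 0 0 0; 0.48 0 0 0; 0.48 0 0 0; 0.48 0 0 0"
}}

```text
t: 13.58
tcp_pos: [469.8, 293.4, 110.5]
eef_rot: [0.0, 0.948, 0.32, -0.002]
ft_force: [-2.5, -4.5, 2.4]
opening: 0.503
finger_force: 2.5
```

Emit:
{"method": "apply_moves", "body": {
  "plan": "0 0 0 0; 0 0 0 0; 0 0 0 0; 0 0 0 0; 0 0 0 0; 0 0 0 0",
  "hand": 1,
  "grip_force": 8
}}

```text
t: 14.32
tcp_pos: [469.5, 293.8, 110.0]
eef_rot: [0.0, 0.948, 0.32, -0.003]
ft_force: [-5.1, -3.3, -0.1]
opening: 0.21
finger_force: 8.3
```

Emit:
{"method": "apply_moves", "body": {
  "plan": "-0.2 0 0 0; -0.2 0 -0.1 0; -0.2 0 -0.2 0; -0.1 0 -0.24 0; 0 0 -0.24 0; 0 0 -0.24 0; 0 0 -0.24 0",
  "hand": 0.55
}}

```text
t: 15.2
tcp_pos: [469.9, 293.3, 116.6]
eef_rot: [0.001, 0.947, 0.32, -0.002]
ft_force: [-2.9, -6.0, 2.0]
opening: 0.452
finger_force: 2.5
```

```bash
python3 - <<'E'
from h import *
np.set_printoptions(suppress=True,precision=2)
s=telemetry.observe();w,x,y,z=s["eef_rot"];M=R.from_quat([x,y,z,w]).as_matrix();p=np.array(s["tcp_pos"])
old=np.array([481.85,164.26,259.11])
print(p,"tool force",np.array(s["ft_force"])@M,"tool torque",np.array(s["wrist_torque"])@M,s["opening"],s["finger_force"])
for n,v in(("edge",(81.6,-109.3,156)),("ball",(85.3,-109.3,209))): print(n,M.T@(old+M@np.array(v)-p))
d=cam("side");t=cam("top");print([q[:2] for q in blobs(d,(0,150,30),(8,255,255),(270,200,320,250),3)],[q[:2] for q in blobs(t,(0,150,30),(8,255,255),(230,250,320,310),3)])
E
```

```text
[469.86 293.34 116.57] tool force [-5.93  3.03 -2.  ] tool torque [-0.18 -0.62 -0.1 ] 0.4517170086504206 2.5401687249541283
edge [12.23  0.57 13.74]
ball [15.93  0.57 66.74]
[] []
```

```bash
python3 - <<'E'
from h import *
np.set_printoptions(suppress=True,precision=2)
s=telemetry.observe();w,x,y,z=s["eef_rot"];M=R.from_quat([x,y,z,w]).as_matrix();p=np.array(s["tcp_pos"])
f=cam("wrist");tl=lambda P:(np.atleast_2d(P)-p)@M
for q in blobs(f,(95,80,60),(122,255,255),(0,0,640,300),100):
    ys,xs=np.nonzero(q[2]);b=(xs[ys>ys.max()-3].mean(),ys.max());print(q[:2],b,tl(plane(f,[b],121)))
# deck front rim, if seen between the fingers/body
g=cv2.cvtColor(f["image"],cv2.COLOR_RGB2GRAY)
for c in(280,300,340,360): print(c,g[255:300,c].tolist())
print("edge 103 expect row",proj(f,(np.array([[12.2,0,13.6]])@M.T+p)))
print("red",[q[:2] for q in blobs(f,(0,110,25),(9,255,255),(200,200,440,480),4)])
E
```

```text
([199.9, 211.0], 4200) (np.float64(198.22857142857143), np.int64(246)) [[ 44.7  -30.8   -4.64]]
([476.1, 210.8], 4305) (np.float64(479.88659793814435), np.int64(245)) [[44.9  42.8  -4.68]]
280 [161, 161, 159, 160, 160, 160, 159, 160, 159, 159, 160, 159, 159, 158, 158, 159, 157, 157, 158, 158, 158, 158, 157, 157, 158, 157, 157, 156, 156, 157, 156, 155, 156, 157, 156, 155, 154, 152, 144, 129, 112, 102, 101, 99, 93]
300 [160, 160, 160, 161, 159, 160, 159, 159, 159, 159, 160, 159, 159, 158, 158, 158, 159, 158, 158, 158, 158, 158, 158, 158, 157, 157, 157, 157, 157, 156, 155, 155, 153, 143, 126, 110, 103, 103, 101, 102, 102, 101, 101, 99, 94]
340 [161, 161, 161, 160, 160, 159, 159, 160, 160, 159, 159, 159, 159, 159, 159, 157, 158, 158, 157, 158, 158, 158, 157, 158, 157, 157, 157, 157, 156, 156, 156, 155, 148, 128, 109, 103, 102, 102, 102, 102, 101, 100, 99, 100, 94]
360 [160, 161, 160, 160, 161, 160, 159, 159, 159, 159, 160, 159, 158, 159, 159, 158, 158, 157, 157, 157, 158, 158, 157, 157, 158, 158, 157, 156, 156, 156, 155, 156, 155, 151, 139, 122, 109, 104, 102, 102, 101, 100, 101, 99, 94]
edge 103 expect row [[316.54 327.02]]
red []
```

Emit:
{"method": "apply_moves", "body": {
  "plan": "0 0 0.1 0; 0 0 0.18 0; 0 0 0.18 0; 0 0 0.18 0; 0 0 0.18 0; 0 0 0.18 0; 0 0 0.18 0",
  "hand": 1,
  "grip_force": 20
}}

```text
t: 16.23
tcp_pos: [469.6, 293.6, 111.5]
eef_rot: [0.0, 0.948, 0.32, -0.003]
ft_force: [-5.4, -2.4, -0.5]
opening: 0.194
finger_force: 17.9
```

Emit:
{"method": "apply_moves", "body": {
  "plan": "0 0 -0.08 0; 0 0 -0.16 0; 0 0 -0.24 0; 0 0 -0.24 0; 0 0 -0.24 0"
}}

```text
t: 16.85
tcp_pos: [469.6, 293.2, 117.2]
eef_rot: [0.0, 0.948, 0.319, -0.003]
ft_force: [-4.3, -3.4, -4.3]
opening: 0.177
finger_force: 17.4
```

```bash
cat > st.py <<'E'
from h import *
np.set_printoptions(suppress=True,precision=2)
s=telemetry.observe();w,x,y,z=s["eef_rot"];M=R.from_quat([x,y,z,w]).as_matrix();p=np.array(s["tcp_pos"])
print(s["t"],p,"tool F",np.array(s["ft_force"])@M,"T",np.array(s["wrist_torque"])@M,"open mm",s["opening"]*87,s["finger_force"])
d=cam("side");t=cam("top")
for n,f,roi in(("side",d,(270,200,350,260)),("top",t,(230,240,340,310))):
    print(n,[q[:2] for q in blobs(f,(0,130,30),(8,255,255),roi,3)])
E
python3 st.py
```

```text
16.85 [469.55 293.24 117.17] tool F [-5.49  0.1   4.38] T [-0.28 -1.06 -0.03] open mm 15.382084776532013 17.44364082813263
side [([287.2, 228.8], 5)]
top []
```

Emit:
{"method": "apply_moves", "body": {
  "plan": "0.12 0 0 0; 0.16 0 -0.1 0; 0.2 0 -0.2 0; 0.2 0 -0.28 0; 0.2 0 -0.28 0",
  "grip_force": 25
}}

```text
t: 17.58
tcp_pos: [469.2, 293.8, 123.0]
eef_rot: [0.002, 0.947, 0.32, -0.009]
ft_force: [-9.3, -10.3, -4.7]
opening: 0.148
finger_force: 21.3
```

```bash
python3 st.py
```

```text
17.575 [469.19 293.78 122.99] tool F [-13.51   2.57   4.98] T [-0.55 -2.32  0.03] open mm 12.845683878004792 21.286878883838654
side [([287.0, 226.5], 10)]
top []
```

```bash
cat > ball.py <<'E'
from h import *
np.set_printoptions(suppress=True,precision=1)
d=cam("side")
ex=np.array([.7953,.6062]);b=np.array([479.8,300.4])+np.array([0,0])
import sys
y0=float(sys.argv[1]) if len(sys.argv)>1 else 0
c=b+y0*np.array([ex[1],-ex[0]])
for z in(50,60,72): print(z,proj(d,[[*c,z]]))
im=d["image"].astype(int);m=(im[:,:,0]>1.7*im[:,:,1])&(im[:,:,0]>1.7*im[:,:,2])&(im[:,:,0]>40)
u,v=proj(d,[[*c,60]])[0].astype(int)
for r in range(v-14,v+16): print(r,"".join("#" if k else "." for k in m[r,u-20:u+24]))
print("cols from",u-20)
E
python3 ball.py
```

```text
50 [[284.2 227.2]]
60 [[284.  223.8]]
72 [[283.8 219.7]]
209 ####........................................
210 #####.......................................
211 ######......................................
212 ............................................
213 ............................................
214 ............................................
215 ............................................
216 ............................................
217 ............................................
218 ............................................
219 ............................................
220 ............................................
221 ............................................
222 ............................................
223 ............................................
224 ............................................
225 ............................................
226 .......................##...................
227 ......................###...................
228 ......................##....................
229 ............................................
230 ............................................
231 ............................................
232 ............................................
233 ............................................
234 ............................................
235 ............................................
236 ............................................
237 ............................................
238 ............................................
cols from 264
```

Emit:
{"method": "apply_moves", "body": {
  "plan": "0.1 0 0 0; 0.15 0 0 0; 0.15 0 -0.1 0; 0.15 0 -0.2 0; 0.15 0 -0.3 0; 0.15 0 -0.42 0; 0.15 0 -0.42 0",
  "grip_force": 12
}}

```text
t: 18.6
tcp_pos: [469.9, 294.7, 132.3]
eef_rot: [0.002, 0.947, 0.32, -0.013]
ft_force: [-11.3, -12.7, -6.0]
opening: 0.158
finger_force: 15.4
```

```bash
python3 st.py; python3 ball.py | sed -n 5,30p
```

```text
18.6 [469.89 294.73 132.29] tool F [-16.52   3.22   6.4 ] T [-0.66 -2.78  0.1 ] open mm 13.762813593783845 15.370527282357216
side [([286.8, 223.7], 9)]
top []
210 #######.....................................
211 #######.....................................
212 ............................................
213 ............................................
214 ............................................
215 ............................................
216 ............................................
217 ............................................
218 ............................................
219 ............................................
220 ............................................
221 ............................................
222 .......................###..................
223 ......................####..................
224 ......................###...................
225 ......................##....................
226 ............................................
227 ............................................
228 ............................................
229 ............................................
230 ............................................
231 ............................................
232 ............................................
233 ............................................
234 ............................................
235 ............................................
```

Emit:
{"method": "apply_moves", "body": {
  "plan": "0 0 -0.06 0; 0 0 -0.12 0; 0 0 -0.17 0; 0 0 -0.17 0"
}}

```text
t: 19.25
tcp_pos: [470.0, 294.8, 136.2]
eef_rot: [0.002, 0.947, 0.32, -0.013]
ft_force: [-10.9, -12.4, -9.8]
opening: 0.148
finger_force: 14.3
```

```bash
python3 st.py; python3 ball.py | sed -n 12,26p
```

```text
19.25 [469.96 294.8  136.21] tool F [-15.91   3.3   10.22] T [-0.71 -2.75  0.03] open mm 12.865890801013565 14.318829864391773
side [([287.2, 222.0], 13)]
top []
217 ............................................
218 ............................................
219 ............................................
220 .......................###..................
221 ......................####..................
222 ......................####..................
223 ......................###...................
224 ......................##....................
225 ............................................
226 ............................................
227 ............................................
228 ............................................
229 ............................................
230 ............................................
231 ............................................
```

Emit:
{"method": "apply_moves", "body": {
  "plan": "0 0.1 0.03 0; 0 0.3 0.03 0; 0 0.5 0.03 0; 0 0.7 0.03 0; 0 0.95 0.03 0; 0 1.2 0.03 0; 0 1.2 0.03 0"
}}

```text
t: 20.27
tcp_pos: [487.2, 272.1, 135.9]
eef_rot: [0.001, 0.947, 0.32, -0.013]
ft_force: [-14.3, -8.8, -5.9]
opening: 0.149
finger_force: 14.3
```

```bash
python3 st.py; python3 ball.py 30
```

```text
20.275 [487.18 272.14 135.86] tool F [-16.56  -1.62   6.35] T [ 0.14 -2.72  0.  ] open mm 12.961617968095773 14.34989221394062
side [([272.5, 211.0], 6), ([293.9, 227.2], 8)]
top []
50 [[291.6 232.9]]
60 [[291.4 229.5]]
72 [[291.2 225.4]]
215 ............................................
216 ............................................
217 ............................................
218 ............................................
219 ............................................
220 ............................................
221 ............................................
222 ............................................
223 ............................................
224 ............................................
225 ............................................
226 ............................................
227 ......................###...................
228 ......................###...................
229 ......................#.....................
230 ............................................
231 ............................................
232 ............................................
233 ............................................
234 ............................................
235 ............................................
236 ............................................
237 ............................................
238 ............................................
239 ............................................
240 ............................................
241 ............................................
242 ............................................
243 ............................................
244 ............................................
cols from 271
```

Emit:
{"method": "apply_moves", "body": {
  "plan": "0 0.2 0 0; 0 0.4 0 0; 0 0.6 0 0; 0 0.8 0 0; 0 1 0 0; 0 1.24 0 0; 0 1.24 0 0"
}}

```text
t: 21.3
tcp_pos: [505.8, 247.8, 135.8]
eef_rot: [-0.0, 0.947, 0.32, -0.013]
ft_force: [-13.7, -7.8, -5.0]
opening: 0.144
finger_force: 14.5
```

```bash
python3 st.py; python3 ball.py 60;python3 -c "
from station import telemetry as t
import numpy as np
p=np.array(t.observe()['tcp_pos'])[:2]-[469.96,294.8];print('moved y',p@[.606,-.7953],'x',p@[.7953,.606])"
```

```text
21.3 [505.78 247.76 135.8 ] tool F [-15.5   -2.09   5.43] T [ 0.21 -2.79 -0.03] open mm 12.50478462942614 14.502100087702274
side [([272.5, 211.0], 6), ([301.6, 233.2], 5)]
top []
50 [[299.2 238.8]]
60 [[299.1 235.4]]
72 [[298.9 231.2]]
221 ............................................
222 ............................................
223 ............................................
224 ............................................
225 ............................................
226 ............................................
227 ............................................
228 ............................................
229 ............................................
230 ............................................
231 ............................................
232 ............................................
233 .......................##...................
234 ......................##....................
235 ......................#.....................
236 ............................................
237 ............................................
238 ............................................
239 ............................................
240 ............................................
241 ............................................
242 ............................................
243 ............................................
244 ............................................
245 ............................................
246 ............................................
247 ............................................
248 ............................................
249 ............................................
250 ............................................
cols from 279
moved y 59.103536558434385 x 0.026469806192203293
```

Emit:
{"method": "apply_moves", "body": {
  "plan": "0 0.06 0 0; 0 0.06 0.15 0; 0 0.05 0.3 0; 0 0.05 0.45 0; 0 0.05 0.6 0; 0 0.05 0.6 0"
}}

```text
t: 22.2
tcp_pos: [505.8, 246.0, 120.5]
eef_rot: [0.001, 0.947, 0.32, -0.014]
ft_force: [-14.0, -11.8, -4.8]
opening: 0.15
finger_force: 14.7
```

```bash
python3 st.py; python3 ball.py 60|sed -n 12,30p;python3 -c "
from station import telemetry as t
import numpy as np
p=np.array(t.observe()['tcp_pos'])[:2]-[469.96,294.8];print('moved y',p@[.606,-.7953],'x',p@[.7953,.606])"
```

```text
22.2 [505.84 246.   120.51] tool F [-18.18   0.91   5.32] T [-0.22 -3.2  -0.01] open mm 13.045008584629706 14.720281809568405
side [([302.0, 239.5], 4)]
top []
229 ............................................
230 ............................................
231 ............................................
232 ............................................
233 ............................................
234 ............................................
235 ............................................
236 ............................................
237 ............................................
238 ............................................
239 .......................##...................
240 ......................##....................
241 ............................................
242 ............................................
243 ............................................
244 ............................................
245 ............................................
246 ............................................
247 ............................................
moved y 60.53098551426311 x -1.0159611039138206
```

Emit:
{"method": "apply_moves", "body": {
  "plan": "0 0 0.1 0; 0 0 0.2 0; 0 0 0.25 0; 0 0 0.25 0"
}}

```text
t: 22.85
tcp_pos: [505.8, 245.8, 114.4]
eef_rot: [0.001, 0.947, 0.32, -0.015]
ft_force: [-14.5, -12.3, -4.4]
opening: 0.151
finger_force: 14.9
```

Emit:
{"method": "apply_moves", "body": {
  "plan": "-0.2 0 0 0; -0.35 0 0 0; -0.35 0 0 0; -0.35 0 0 0; -0.35 0 0 0",
  "hand": 0.5
}}

```text
t: 23.48
tcp_pos: [508.0, 243.5, 117.8]
eef_rot: [0.001, 0.947, 0.32, -0.002]
ft_force: [-3.9, -6.9, -0.5]
opening: 0.495
finger_force: 4.0
```

```bash
python3 st.py; python3 ball.py 60
```

```text
23.475 [507.96 243.45 117.79] tool F [-7.27  3.1   0.56] T [-0.41 -1.02 -0.08] open mm 43.024510290030896 3.9700517803430557
side [([297.1, 239.0], 18)]
top []
50 [[299.2 238.8]]
60 [[299.1 235.4]]
72 [[298.9 231.2]]
221 ............................................
222 ............................................
223 ............................................
224 ............................................
225 ............................................
226 ............................................
227 ............................................
228 ............................................
229 ............................................
230 ............................................
231 ............................................
232 ............................................
233 ............................................
234 ............................................
235 ............................................
236 ..................##........................
237 .................###........................
238 .................###........................
239 .................###........................
240 .................###........................
241 .................###........................
242 ..................##........................
243 ............................................
244 ............................................
245 ............................................
246 ............................................
247 ............................................
248 ............................................
249 ............................................
250 ............................................
cols from 279
```

Emit:
{"method": "apply_moves", "body": {
  "plan": "-0.4 0 0 0; -1 0 0 0; -1.8 0 0 0; -1.8 0 -1.5 0; -1.8 0 -3.5 0; -2 0 -5.5 0; -2.2 0 -6 0; -2.2 0 -6 0"
}}

```text
t: 24.62
tcp_pos: [465.9, 211.7, 269.1]
eef_rot: [0.0, 0.948, 0.319, 0.002]
ft_force: [-0.1, -0.0, -0.3]
opening: 0.5
finger_force: 0.0
```

```bash
python3 st.py; python3 ball.py 60|sed -n 12,32p; python3 - <<'E'
from h import *
np.set_printoptions(suppress=True,precision=2)
s=telemetry.observe();w,x,y,z=s["eef_rot"];M=R.from_quat([x,y,z,w]).as_matrix();p=np.array(s["tcp_pos"])
f=cam("wrist");g=cv2.cvtColor(f["image"],cv2.COLOR_RGB2GRAY)
ty=lambda uv,z:(plane(f,[uv],z)[0]-p)@M
for q in blobs(f,(0,120,40),(8,255,255),(150,60,480,260),20): 
    ys,xs=np.nonzero(q[2]);print("red",q[:2],xs.min(),xs.max(),ys.min(),ys.max(),ty(((xs.min()+xs.max())/2,ys.min()+1),50))
for q in blobs(f,(95,80,60),(122,255,255),(0,0,640,300),60): print("blue",q[:2],ty(q[0],121))
for q in blobs(f,(125,50,30),(165,255,255),(0,0,640,300),60): print("purple",q[:2],ty(q[0],121))
E
```

```text
24.625 [465.91 211.69 269.1 ] tool F [-0.06 -0.02  0.31] T [ 0.   -0.01 -0.01] open mm 43.52073599261674 0.0
side [([273.7, 210.7], 9), ([299.8, 239.1], 65)]
top []
229 ............................................
230 ............................................
231 ............................................
232 ............................................
233 ............................................
234 ............................................
235 ...................#####....................
236 ..................#######...................
237 .................#########..................
238 .................#########..................
239 .................#########..................
240 .................#########..................
241 .................#########..................
242 ..................#######...................
243 ...................#####....................
244 ............................................
245 ............................................
246 ............................................
247 ............................................
248 ............................................
249 ............................................
red ([315.6, 165.0], 126) 305 326 162 169 [ 62.98  -1.03 216.47]
blue ([174.1, 92.5], 710) [108.42 -91.21 145.48]
blue ([283.2, 91.4], 675) [108.46 -21.22 145.4 ]
purple ([392.3, 86.6], 729) [111.39  48.13 145.32]
```

```bash
python3 -c "
from station import arm
print(arm.sign_off())"
```

```text
the job is handed in; nothing more can be done
None
```

The job is handed in at about 25 s: the purple-capped tube is pressed home in the empty right-hand clip, the stroke lever is fully down in the fourth notch (ball measured at y ≈ -20 mm, 50 mm high), and the robot is touching nothing.

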